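# Load a timber strip into a cam-clamp jig

### The job

Without picking it up, push the loose timber strip into the nest of the clamping jig: angle it so that its right-hand end goes in behind the cam post first, then push the left-hand end round until the strip lies flat against the back fence between the two end stops. Then clamp it by pushing the cam lever's knob round clockwise as far as it goes. Leave the eraser, glue bottle and pin tub where they are.

Things in the scene. Friction and masses are not known exactly. Their poses are not given: they have to be found in the camera images.
- jig: Clamping jig on a dark-faced plywood base, fixed. Origin at bench level (z=0); x away from robot, y left, z up. Flat base top z=20 mm, x -107..115, y -108..175 mm. Back fence: front face x=85, top z=40. End stops on the base against the fence, 18 high, x 69..85: inner faces y=+86 (left) and y=-86 (right), each 22 wide. Open towards the robot except for the cam post.
- nest (a point): Fixed point on the jig, at (74, 0, 29) mm in its frame: where the strip's centre lies when the strip is loaded (172 mm between the stops, strip 160). Axes as the jig's.
- post (a point): Pivot axis of the cam at base top, jig frame (40, -48, 20) mm. Round plywood cam 32 mm across, 19 high, its centre 7 mm off the pivot: lever open, it leaves 32 to 33 mm to the fence (strip is 22) and covers jig x 20..53, y -59..-26 mm; closed, it bears on the strip. Flat lever above it, underside 24 mm above base top.
- strip: Loose straight timber strip 22 x 160 x 18 mm (x, y, z), about 60 g; origin at the centre of its underside, long axis y, y towards its left-hand end. Starts on the jig's base in front of the nest, left of the post, within 0.2 rad of the fence's direction.
- strip_centre (a point): Centre of the strip, half-way up (9 mm above the base).
- strip_left_end (a point): Centre of the strip's left end face, 80 mm from its centre, 9 mm above the base.
- strip_right_end (a point): Centre of the strip's right end face, 80 mm from its centre, 9 mm above the base.
- cam_clamp (a joint): Cam lever angle, rad: 0 open, the lever pointing right (jig azimuth -100 deg from +x); grows clockwise seen from above, the knob coming round the robot's side of the post; stop at 2.34. Starts 0 to 0.25. Stiff: 0.2 N m, stays where left. The cam presses a loaded strip to the fence over its last 0.3 rad and goes over centre.
- lever_knob (a point): Middle of the upright black knob at the lever's end, 80 mm from the pivot, 44 mm above the base top; knob 17 mm across, from 30 to 58 mm above the base top.
- eraser: Eraser 20 x 46 x 12 mm lying on the base's front right corner; to be left alone. Origin at the centre of its underside.
- glue_bottle: Small glue bottle, 34 mm across, 92 high, standing to the right of the jig's back; to be left alone. Origin at the centre of its underside.
- pin_tub: Small clear tub of map pins, 52 mm across, 18 high, to the right of the jig; to be left alone. Origin at the centre of its underside.

How it is judged:
By the outcome, as a careful person would: the job done as asked, in the order asked, and still so for the second after the job is handed in, with the robot touching nothing.
It also fails if it takes over 72 s, if anything falls off the work surface, if the arm or the gripper's body presses on something with over 40 N, if the wrist force passes 120 N, or if a joint passes its speed limit or range.

### The arm

A 6-joint arm with a two-finger parallel gripper is mounted at the origin on a cart in front of the work surface, level with it; the furniture and walls round the work are solid. World frame = base frame: x ahead of the robot, y to its left, z up, the work surface at z = 0. Lengths are in m, angles in rad, forces in N, time in s.
With the tool pointing down it reaches from about 0.325 to 0.775 m from the base axis. Payload 5.5 kg.
Tool frame: the origin (TCP) lies at the very end of the fingers, on their centre line; the grasp point (between the pads) lies 19 mm behind it; y points along the fingers, x is the direction in which the jaws open and shut, and the axes are right-handed (so a half turn about y gives the same grasp; the last joint's range is limited). The gripper opens to 85 mm and grips with 20 to 120 N. Pads are 22 mm wide; open, the fingers measure 114 mm over their backs; the gripper's body (76 mm by 85 mm) begins 54 mm behind the grasp point. The pads swing forward as they close: fully open they stand 13 mm farther back than shut.
Start: joints at [1.047, 0.091, 1.231, -0, 1.82, -0.057], TCP at [0.27, 0.536, 0.231] pointing down, gripper open.
Joint ranges: [-2.87, 2.87], [-0.86, 2.18], [0.17, 2.46], [-1.51, 4.65], [0.06, 2.69], [-2.65, 2.65]. Speed limits (rad/s): [2.57, 2.57, 3.01, 3.14, 3.14, 3.14].

### API

Orientations are given as a rotation vector (axis times angle).
In Python, from workcell import robot, grab_frame, camera_params, search_frame, pinpoint gives the robot as it stands.
- The arm moves only by the tool arm_command, never from a script. Its argument "deltas" is a list of rows, each a list of 3 entries, a list of its own where there are three numbers: the shift along the world's x, y, z in cm, then the turn, a rotation vector about the world's x, y, z in rad, then the finger opening in cm, from 0 to 8.54. A call has 1 to 10 rows; each row is the pose to reach, as a shift and turn from the pose commanded when the call began; what a row does not reach only later rows make up. A row lasts 1/10 s, in which the tool goes at most 50 mm and 8.59 degrees, less where a joint would pass 70% of its speed; a pose out of reach is approached as far as the arm can. A call with a gripper value outside its range is refused whole. The fingers move at their own pace and stop on an object; "newtons" is the grip in N (left out, the last holds). Time passes only in rows, so rows that repeat a pose let the fingers close. It gives the time, the measured TCP pose, the force and the opening at its end, in the units of the state.
- robot.read_state(): the state, without advancing time (a new reading comes with each control period).
- grab_frame(name): name is "scene" or "top"; returns (picture, depth): 384x512x3 uint8, red, green, blue; 384x512 float32, m along the optical axis (not along the pixel's ray), 0 where there is no reading.
- camera_params(name): a dict with "mtx" (3x3 intrinsics, pixels), "view" (4x4, takes a point from world to camera coordinates). Camera axes: x right, y up, looking along -z (the intrinsics and any distortion apply to the point x, -y, -z); pixel columns grow to the right and rows downward; lengths in m; the calibration is good to about 2 mm. A picture is of the moment at which its call begins. camera_params takes no time and is no camera call.
- robot.job_done(): hands the job in, once; it reports no verdict.
Trained networks look in the newest picture that a camera, given by its name, has taken for a name from the list of things; names that differ only in an ending like _2 or _b are one class to them, and where a whole thing is asked for, a point or a joint stands for the part that bears it (a point fixed in the world has none). Each returns a list of dicts, best first, with "conf" (0 to 1); they miss things now and then, are a little off and sometimes report something else, mostly with a low value. They report only what shows in the picture. A call takes as long as a camera call.
- search_frame(camera, thing): "at" ([x, y, z] in m, in world coordinates, good to about 4 mm: the middle of the surface that is visible of it).
- pinpoint(camera, thing): "at" ([x, y, z] in m, in world coordinates, good to about 4 mm: a listed point, or the origin of a listed thing).
The state is a dict: "clock": time; "joint_pos": joint angles; "joint_velocities": joint speeds; "joint_efforts": joint torques, N m; "tcp_pos": TCP position; "tool_rot": TCP orientation; "ft_force": force on the tool from outside, world axes, zero at the start; "wrist_torque": the same for the moment, N m; "gripper_width": finger opening in m.
Only numpy, scipy, OpenCV 4.12 (cv2) and the standard library are available. Lean on these libraries where they do the work, as an engineer would, in place of code of your own. Each camera call takes 0.05 s, during which the arm holds its last target. There are 200 camera calls.

## Working session

There is one attempt and no reset: what is moved stays moved. The work goes in short steps, Python scripts to look and compute and a tool call to move; the robot and the scene stay as the last step left them, time stands still between calls to the robot, and variables do not carry over. Pictures are saved under pics/ and viewed, about 8 in all and at most 12, crops included, and the job is handed in when it is done.

Besides the shell and the picture viewer there is one more tool, called after "Call:" as a command line: name --argument value ..., lists and objects as JSON in quotes. arm_command: Moves the arm, as the interface text tells. Its arguments: {"type":"object","properties":{"deltas":{"type":"array","items":{"type":"array"}},"newtons":{"type":"number"}},"required":["deltas"]}

```bash
mkdir -p pics
cat > h.py <<'E'
import numpy as np, cv2
from workcell import robot, grab_frame, camera_params, search_frame, pinpoint
def save(cam,name):
    im,d=grab_frame(cam); cv2.imwrite(f'pics/{name}.png',cv2.cvtColor(im,cv2.COLOR_RGB2BGR)); return im,d
def pp(cam,*things):
    for t in things:
        r=pinpoint(cam,t); print(cam,t,[(np.round(np.array(x['at'])*1000,1).tolist(),round(x['conf'],2)) for x in r[:2]])
def world(cam,u,v,z):
    "pixel -> world point on the plane z"
    p=camera_params(cam); K=np.array(p['mtx']);V=np.array(p['view'])
    r=np.linalg.solve(K,[u,v,1]); dc=np.array([r[0],-r[1],-r[2]])
    R=V[:3,:3]; c=-R.T@V[:3,3]; d=R.T@dc; return c+d*(z-c[2])/d[2]
def pix(cam,P):
    p=camera_params(cam); K=np.array(p['mtx']);V=np.array(p['view'])
    c=V[:3,:3]@np.array(P)+V[:3,3]; q=K@[c[0],-c[1],-c[2]]; return q[:2]/q[2]
E
python3 - <<'E'
from h import *
s=robot.read_state(); print(s['clock'],s['tcp_pos'],s['tool_rot'],s['gripper_width'])
for c in('top','scene'):
    save(c,c+'0'); pp(c,'jig','nest','post','strip_centre','strip_left_end','strip_right_end','lever_knob','eraser')
    print({k:np.round(np.array(v),3).tolist() for k,v in camera_params(c).items()})
E
```

```text
0.0 [0.26987385 0.53555852 0.23011522] [-1.39555987 -0.85756463  0.86042825] 0.08507380367527727
top jig [([538.1, 245.2, -0.7], 0.77)]
top nest [([609.3, 255.1, 25.8], 0.65)]
top post [([580.2, 206.4, 20.0], 0.72)]
top strip_centre [([471.3, 317.0, 28.9], 0.58)]
top strip_left_end [([452.3, 394.1, 29.6], 0.65)]
top strip_right_end [([491.9, 237.6, 28.2], 0.65)]
top lever_knob [([566.3, 128.2, 64.7], 0.63)]
top eraser [([479.5, 157.0, 23.1], 0.43)]
{'mtx': [[394.372, 0.0, 249.407], [0.0, 394.372, 193.51], [0.0, 0.0, 1.0]], 'view': [[0.02, -1.0, -0.009, 0.19], [0.985, 0.018, 0.174, -0.591], [-0.173, -0.012, 0.985, -0.869], [0.0, 0.0, 0.0, 1.0]]}
scene jig [([528.1, 249.4, 1.1], 0.86)]
scene nest [([605.7, 253.6, 33.0], 0.74), ([579.6, 205.6, 18.5], 0.16)]
scene post [([586.1, 202.5, 20.9], 0.8)]
scene strip_centre [([475.8, 154.2, 22.3], 0.69), ([472.9, 314.7, 28.6], 0.61)]
scene strip_left_end [([451.3, 393.8, 31.2], 0.8)]
scene strip_right_end [([497.9, 242.0, 29.3], 0.61)]
scene lever_knob [([570.8, 124.5, 66.5], 0.97)]
scene eraser [([478.4, 152.8, 24.2], 0.67)]
{'mtx': [[445.639, 0.0, 256.644], [0.0, 445.639, 192.437], [0.0, 0.0, 1.0]], 'view': [[0.79, -0.613, -0.017, -0.353], [0.438, 0.544, 0.716, -0.433], [-0.43, -0.573, 0.698, -0.625], [0.0, 0.0, 0.0, 1.0]]}
```

View pics/top0.png

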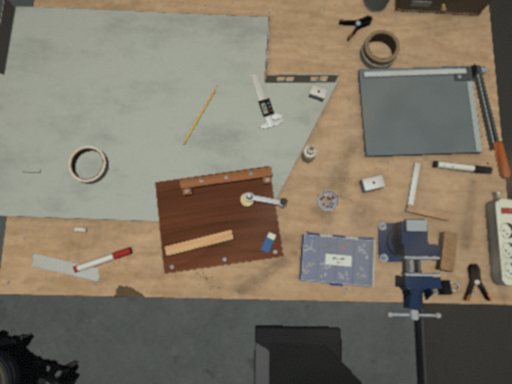

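View pics/scene0.png

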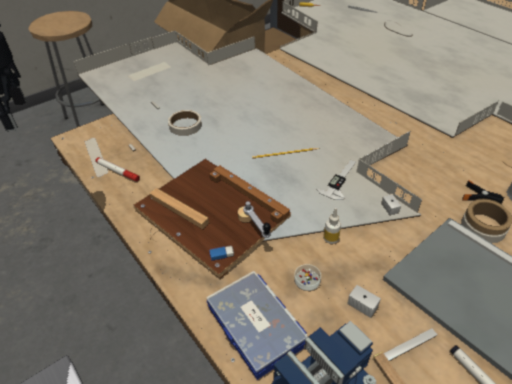

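The top view shows the jig base at px (156..282, 167..271) with the fence at its back. The strip is at (165..233, 232..254), the knob at (284,203) and the eraser at (269,242). Next I'll fit the jig pose by overlaying the model.

```bash
cat >> h.py <<'E'
def jw(pose,p):
    x,y,t=pose; p=np.atleast_2d(p).astype(float); c,s=np.cos(t),np.sin(t)
    return np.c_[x+c*p[:,0]-s*p[:,1], y+s*p[:,0]+c*p[:,1], p[:,2]]
def over(cam,im,polys,box,k,name):
    x0,y0,x1,y1=box
    b=cv2.resize(cv2.cvtColor(im,cv2.COLOR_RGB2BGR)[y0:y1,x0:x1],None,fx=k,fy=k,interpolation=cv2.INTER_CUBIC)
    for P,col in polys:
        q=np.array([(pix(cam,p)+.5-[x0,y0])*k-.5 for p in P]); cv2.polylines(b,[np.int32(np.round(q))],True,col,1)
    cv2.imwrite(f'pics/{name}.png',b)
def rect(x0,x1,y0,y1,z): return np.array([[x0,y0,z],[x1,y0,z],[x1,y1,z],[x0,y1,z]])/1000
E
python3 - <<'E'
from h import *
from scipy.optimize import least_squares
im=cv2.cvtColor(cv2.imread('pics/top0.png'),cv2.COLOR_BGR2RGB)
cor=np.array([[115,175,20],[115,-108,20],[-107,-108,20],[-107,175,20]])/1000
px=np.array([(156,182),(270,167),(282,257),(166,271)])
f=lambda q:np.concatenate([pix('top',p)-u for p,u in zip(jw(q,cor),px)])
r=least_squares(f,[.535,.248,.1]); print(r.x,np.round(r.fun,1))
# pinpoint-based estimate (mean of two cameras)
m={(0,0):(533,247),(74,0):(607.5,254.3),(40,-48):(583,204.5)}
g=lambda q:np.concatenate([(jw(q,[a[0]/1e3,a[1]/1e3,0])[0,:2]-np.array(b)/1e3) for a,b in m.items()])
r2=least_squares(g,[.535,.248,.1]);print(r2.x,np.round(r2.fun*1e3,1))
q=r.x
P=[(jw(q,rect(-107,115,-108,175,20)),(0,255,0)),(jw(q,rect(85,85,-108,108,40)),(0,255,255)),(jw(q,rect(69,85,86,108,38)),(255,255,0)),(jw(q,rect(69,85,-108,-86,38)),(255,255,0))]
over('top',im,P,(150,160,295,275),5,'ov0')
E
```

```text
[0.5326691  0.24035619 0.14880911] [-0.3 -1.2  0.7 -1.   1.7  0.1 -2.   1.8]
[0.53467419 0.24593928 0.13669203] [ 1.7 -1.1  0.5  1.7 -2.2 -0.7]
```

View pics/ov0.png

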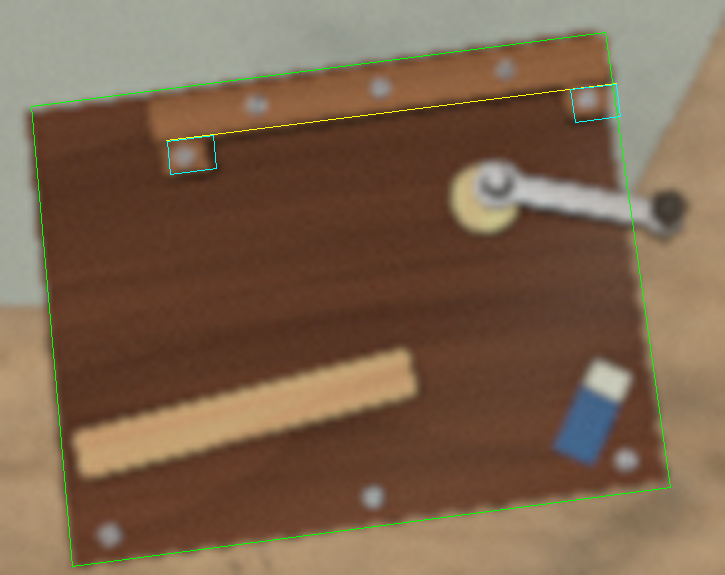

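The base outline fits, but the end stops sit about 6 overlay px to the left of the model, so the jig y is about 2.5 mm too small. The strip's corners in the crop are about (75,435), (407,348), (417,393) and (85,478). The pivot is at (497,183) and the knob at (668,208).

```bash
cat >> h.py <<'E'
J=np.array([.5327,.2425,.147])
def tojig(P):
    d=np.atleast_2d(P)[:,:2]-J[:2]; c,s=np.cos(J[2]),np.sin(J[2]); return np.c_[c*d[:,0]+s*d[:,1],-s*d[:,0]+c*d[:,1]]*1000
def ov2w(u,v,z,box=(150,160),k=5): return world('top',u/k+box[0]-.4,v/k+box[1]-.4,z)
E
python3 - <<'E'
from h import *
from scipy.spatial.transform import Rotation as R
c=np.array([ov2w(u,v,.038) for u,v in [(75,435),(407,348),(417,393),(85,478)]])
print('strip corners jig',tojig(c).round(1).tolist(),'centre',tojig(c.mean(0)).round(1), 'world',c.mean(0).round(4))
d=c[0]+c[3]-c[1]-c[2]; print('len',np.linalg.norm(d)/2,'yaw world',np.arctan2(-d[0],d[1]))
print('pivot jig',tojig(ov2w(497,183,.05)),'knob jig',tojig(ov2w(668,208,.078)))
print('stop corners',tojig([ov2w(208,137,.038),ov2w(565,92,.038),ov2w(150,140,.04)]).round(1))
print('scene strip ends',tojig([[.4513,.3938],[.4979,.242]]))
pp('top','glue_bottle'); print(tojig(world('top',309,153,.09)),tojig([.5708,.1245]))
print(R.from_rotvec(robot.read_state()['tool_rot']).as_matrix().round(3))
E
```

```text
strip corners jig [[-48.4, 161.9], [-27.9, 4.0], [-49.3, 1.9], [-68.7, 159.1]] centre [[-48.6  81.7]] world [0.4727 0.3162 0.038 ]
len 0.15877110491967975 yaw world 0.2726734581837283
pivot jig [[ 42.24475606 -47.46297533]] knob jig [[  16.22138483 -122.39413029]]
stop corners [[ 84.   86.3]
 [ 83.9 -85.4]
 [ 85.7 113.5]]
scene strip ends [[-58.36101112 161.59097246]
 [-34.49791556   4.60258859]]
top glue_bottle [([695.3, 56.3, 1.4], 0.48)]
[[ 116.96545998 -195.18359273]] [[  20.40549345 -122.30791404]]
[[ 0.45  -0.    -0.893]
 [ 0.893  0.     0.45 ]
 [ 0.    -1.     0.   ]]
```

```bash
cat >> h.py <<'E'
from scipy.spatial.transform import Rotation as R
def delta(jx,jy,z,phi,s=None):
    "cm shift and z turn from the present TCP to jig point (mm), jaw axis along a strip at phi (jig)"
    s=s or robot.read_state(); M=R.from_rotvec(s['tool_rot']).as_matrix(); az=np.arctan2(M[1,0],M[0,0])
    w=jw(J,[jx/1e3,jy/1e3,z/1e3])[0]; t=J[2]+phi+np.pi/2-az; t=(t+np.pi/2)%np.pi-np.pi/2
    return np.round((w-s['tcp_pos'])*100,2).tolist(), round(t,3)
def me():
    s=robot.read_state(); M=R.from_rotvec(s['tool_rot']).as_matrix()
    print('t',round(s['clock'],2),'jig',tojig(s['tcp_pos'])[0].round(1),'z',round(s['tcp_pos'][2]*1e3,1),'phi',round(np.arctan2(M[1,0],M[0,0])-np.pi/2-J[2],3),'F',np.round(s['ft_force'],1),'w',round(s['gripper_width']*1e3,1),'tilt',M[:,1].round(3)); return s
E
python3 - <<'E'
from h import *
me(); n=np.array([np.cos(.126),np.sin(.126)]); p=np.array([-48.6,81.7])-42*n; print(p)
print(delta(*p,100,.126)); print(robot.read_state()['joint_pos'])
E
```

```text
t 0.95 jig [-216.9  328.6] z 231.3 phi -0.614 F [ 0.1 -0.2 -0.1] w 85.3 tilt [-0.  0. -1.]
[-90.26704485  76.42199152]
([16.22, -23.1, -13.13], np.float64(0.74))
[ 1.04733591e+00  9.10511885e-02  1.23071232e+00  3.01061141e-05
  1.81980425e+00 -5.66840489e-02]
```

Call:
arm_command --deltas '[[[1.6, -2.3, -0.5], [0, 0, 0.07], 4], [[3.6, -5.1, -1.5], [0, 0, 0.16], 4], [[5.9, -8.4, -3], [0, 0, 0.26], 4], [[8.1, -11.5, -5], [0, 0, 0.36], 4], [[10.3, -14.7, -7], [0, 0, 0.46], 4], [[12.6, -17.9, -9], [0, 0, 0.56], 4], [[14.4, -20.5, -11], [0, 0, 0.65], 4], [[15.7, -22.3, -12.3], [0, 0, 0.71], 4], [[16.2, -23.1, -13.1], [0, 0, 0.74], 4], [[16.2, -23.1, -13.1], [0, 0, 0.74], 4]]' --newtons 30

```text
clock: 1.95
tcp_pos: [0.4321, 0.3032, 0.0987]
tool_rot: [-1.068, -1.404, 1.408]
ft_force: [-0.8, -0.7, 0.5]
gripper_width: 0.0399
```

Run:
```python
from h import *
me(); print(delta(-90.3,76.4,25,.126)); print(delta(-76,78,25,.126))
```

```text
t 1.95 jig [-90.7  74.8] z 98.7 phi 0.124 F [-0.8 -0.7  0.5] w 39.9 tilt [-0.002 -0.002 -1.   ]
([0.01, 0.16, -7.37], np.float64(0.002))
([1.4, 0.53, -7.37], np.float64(0.002))
```

Call:
arm_command --deltas '[[[0, 0.1, -2], [0, 0, 0], 4], [[0, 0.1, -4], [0, 0, 0], 4], [[0, 0.1, -6], [0, 0, 0], 4], [[0, 0.1, -7.1], [0, 0, 0], 4], [[0, 0.1, -7.3], [0, 0, 0], 4], [[0.5, 0.2, -7.3], [0, 0, 0], 4], [[1, 0.3, -7.3], [0, 0, 0], 4], [[1.5, 0.4, -7.3], [0, 0, 0], 4], [[2, 0.5, -7.3], [0, 0, 0], 4], [[2.5, 0.5, -7.3], [0, 0, 0], 4]]'

```text
clock: 2.95
tcp_pos: [0.4577, 0.31, 0.0277]
tool_rot: [-1.067, -1.408, 1.407]
ft_force: [-0.2, 0.3, 0.3]
gripper_width: 0.0401
```

Run:
```python
from h import *
me(); print(delta(26.3,72.3,26,.17)); save('scene','s1')
im=cv2.imread('pics/s1.png'); cv2.imwrite('pics/s1c.png',cv2.resize(im[120:290,110:310],None,fx=3,fy=3,interpolation=cv2.INTER_CUBIC))
```

```text
t 2.95 jig [-64.3  77.8] z 27.7 phi 0.126 F [-0.2  0.3  0.3] w 40.1 tilt [ 0.  0. -1.]
([9.04, 0.78, -0.17], np.float64(0.044))
```

View pics/s1c.png

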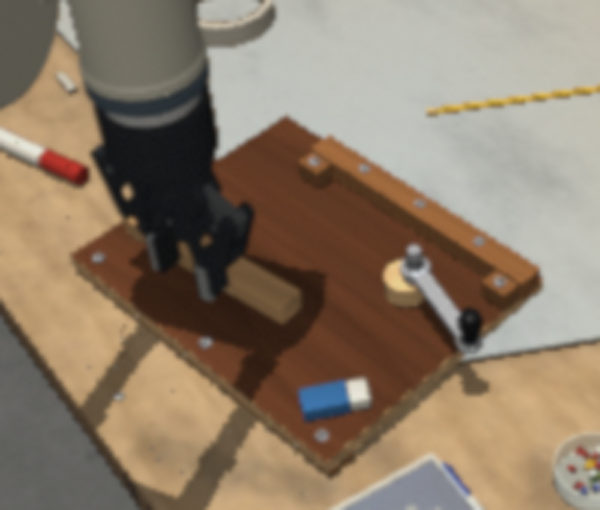

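The fingers are down in front of the strip at about (160..210, 260..290) in the crop and clear of everything else. I'll carry on with the line push.

Call:
arm_command --deltas '[[[1, 0.1, -0.1], [0, 0, 0.005], 4], [[2, 0.2, -0.1], [0, 0, 0.01], 4], [[3, 0.3, -0.1], [0, 0, 0.015], 4], [[4, 0.35, -0.1], [0, 0, 0.02], 4], [[5, 0.4, -0.1], [0, 0, 0.025], 4], [[6, 0.5, -0.1], [0, 0, 0.03], 4], [[7, 0.6, -0.1], [0, 0, 0.035], 4], [[8, 0.7, -0.1], [0, 0, 0.04], 4], [[8.7, 0.8, -0.1], [0, 0, 0.044], 4], [[9, 0.8, -0.1], [0, 0, 0.044], 4]]'

```text
clock: 4.0
tcp_pos: [0.5477, 0.3179, 0.0262]
tool_rot: [-1.042, -1.439, 1.439]
ft_force: [-0.5, 0.9, 0.0]
gripper_width: 0.0401
```

Run:
```python
from h import *
me(); 
for c in('top','scene'): pp(c,'strip_centre','strip_left_end','strip_right_end')
im,_=save('top','t2')
s=[.048,.076,.17]; r=jw(s,rect(-11,11,-80,80,38))
over('top',im,[(jw(J,r),(0,255,0)),(jw(J,rect(69,85,86,108,38)),(255,255,0)),(jw(J,rect(-107,115,-108,175,20)),(0,255,0))],(150,160,295,275),5,'t2c')
```

```text
t 4.0 jig [25.9 72.4] z 26.2 phi 0.17 F [-0.5  0.9  0. ] w 40.1 tilt [ 0.  0. -1.]
top strip_centre [([471.3, 317.0, 28.9], 0.58)]
top strip_left_end [([452.3, 394.1, 29.6], 0.65)]
top strip_right_end [([491.9, 237.6, 28.2], 0.65)]
scene strip_centre []
scene strip_left_end [([454.5, 394.9, 32.1], 0.7), ([586.1, 11.4, -1.0], 0.15)]
scene strip_right_end [([506.2, 243.3, 33.3], 0.83)]
```

View pics/t2c.png

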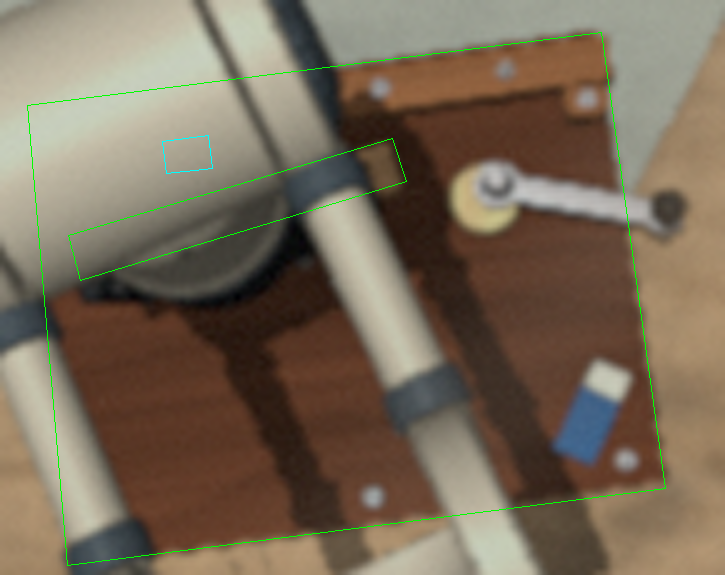

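The strip's right end sits at about (400,165), right on the predicted outline. Next I back off, lift, close the fingers and move round to the left end.

Call:
arm_command --deltas '[[[-1, -0.1, 0], [0, 0, 0], 4], [[-2, -0.3, 0.5], [0, 0, 0], 4], [[-2, -0.2, 2.5], [0, 0, 0], 0], [[-2, 0.5, 4.5], [0, 0, 0], 0], [[-1.8, 3, 5.3], [0, 0, 0], 0], [[-1.6, 6, 5.3], [0, 0, 0], 0], [[-1.3, 9, 5.3], [0, 0, 0], 0], [[-1.3, 10.8, 4.5], [0, 0, 0], 0], [[-1.3, 11.1, 2.5], [0, 0, 0], 0], [[-1.3, 11.1, 0.6], [0, 0, 0], 0]]'

```text
clock: 5.35
tcp_pos: [0.5331, 0.43, 0.0327]
tool_rot: [-1.041, -1.441, 1.439]
ft_force: [-0.1, -0.7, 0.3]
gripper_width: 0.0004
```

Run:
```python
from h import *
me()
for c in('top','scene'):
    im,_=save(c,c+'3'); pp(c,'strip_centre','strip_left_end','strip_right_end')
s=[.048,.076,.17]; r=jw(s,rect(-11,11,-80,80,38))
over('scene',im,[(jw(J,r),(0,255,0))],(110,120,310,290),3,'s3c')
```

```text
t 5.35 jig [ 27.9 185.4] z 32.7 phi 0.172 F [-0.1 -0.7  0.3] w 0.4 tilt [ 0.001  0.001 -1.   ]
top strip_centre [([536.1, 246.2, -1.3], 0.51)]
top strip_left_end [([544.2, 405.6, 31.3], 0.68)]
top strip_right_end [([591.6, 253.1, 27.0], 0.71)]
scene strip_centre [([567.0, 323.7, 29.8], 0.76), ([586.7, 11.9, -2.1], 0.55)]
scene strip_left_end [([540.8, 402.5, 32.0], 0.69)]
scene strip_right_end [([597.4, 254.7, 30.0], 0.73)]
```

View pics/s3c.png

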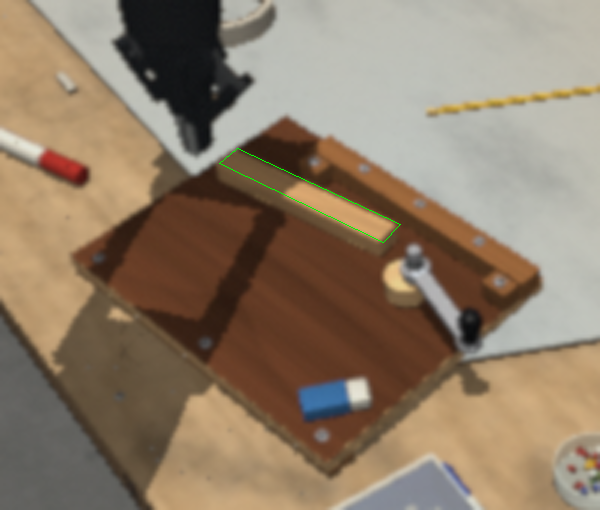

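The strip lies where predicted to within about 2 mm, with its end at (230,155) in the crop and the closed fingers beyond it. Now I push it endwise.

Call:
arm_command --deltas '[[[0.1, 0, -0.6], [0, 0, 0], 0], [[0.4, -0.9, -0.6], [0, 0, 0], 0], [[0.75, -1.9, -0.6], [0, 0, 0], 0], [[1.0, -2.7, -0.6], [0, 0, 0], 0], [[1.3, -3.6, -0.6], [0, 0, 0], 0], [[1.55, -4.4, -0.6], [0, 0, 0], 0], [[1.85, -5.3, -0.6], [0, 0, 0], 0], [[2.1, -6.1, -0.6], [0, 0, 0], 0], [[2.3, -6.7, -0.6], [0, 0, 0], 0], [[2.3, -6.7, -0.6], [0, 0, 0], 0]]'

```text
clock: 6.75
tcp_pos: [0.5574, 0.3608, 0.0263]
tool_rot: [-1.043, -1.438, 1.438]
ft_force: [0.8, -0.4, 0.1]
gripper_width: -0.0002
```

Run:
```python
from h import *
me()
for c in('top','scene'):
    im,_=save(c,c+'4'); pp(c,'strip_centre','strip_left_end','strip_right_end')
s=[.057,.021,.17]; r=jw(s,rect(-11,11,-80,80,38))
over('scene',im,[(jw(J,r),(0,255,0))],(110,120,310,290),3,'s4c')
```

```text
t 6.75 jig [ 41.8 113.4] z 26.3 phi 0.169 F [ 0.8 -0.4  0.1] w -0.2 tilt [ 0. -0. -1.]
top strip_centre [([583.3, 272.4, 31.6], 0.69)]
top strip_left_end []
top strip_right_end [([606.1, 197.8, 30.8], 0.97)]
scene strip_centre [([586.0, 266.8, 28.3], 0.94)]
scene strip_left_end [([560.2, 349.2, 32.3], 0.95)]
scene strip_right_end [([620.3, 194.0, 30.9], 0.96), ([604.2, 254.5, 31.8], 0.36)]
```

View pics/s4c.png

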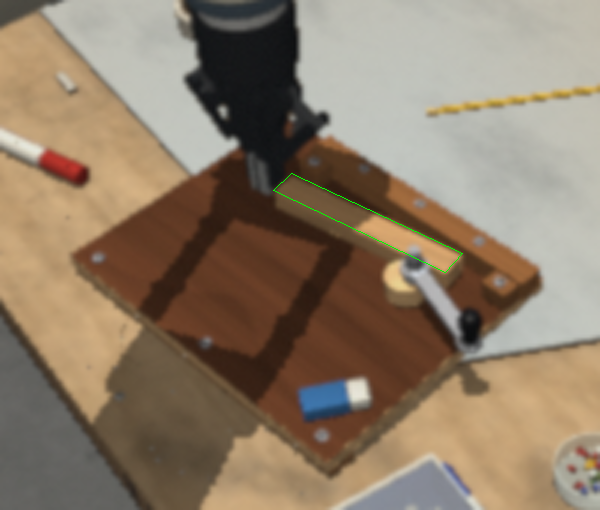

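The strip matches the (57, 21, 0.17 rad) model, and its right end has passed behind the cam at (450,260) in the crop. I'll push about 24 mm more.

Call:
arm_command --deltas '[[[0.15, -0.5, 0], [0, 0, 0], 0], [[0.3, -1.0, 0], [0, 0, 0], 0], [[0.45, -1.5, 0], [0, 0, 0], 0], [[0.6, -1.9, 0], [0, 0, 0], 0], [[0.75, -2.3, 0], [0, 0, 0], 0], [[0.75, -2.3, 0], [0, 0, 0], 0]]'

```text
clock: 7.75
tcp_pos: [0.5649, 0.338, 0.0263]
tool_rot: [-1.043, -1.438, 1.438]
ft_force: [0.0, 0.1, 0.3]
gripper_width: 0.0001
```

Run:
```python
from h import *
me()
for c in('top','scene'):
    im,_=save(c,c+'5'); pp(c,'strip_centre','strip_left_end','strip_right_end')
print(tojig([[.583,.2724]]))
```

```text
t 7.75 jig [45.8 89.8] z 26.3 phi 0.169 F [0.  0.1 0.3] w 0.1 tilt [ 0. -0. -1.]
top strip_centre [([592.5, 248.3, 30.7], 0.95), ([697.3, 58.7, 0.7], 0.49)]
top strip_left_end []
top strip_right_end [([615.1, 171.9, 29.1], 0.9)]
scene strip_centre []
scene strip_left_end [([569.0, 325.2, 29.6], 0.74)]
scene strip_right_end [([624.8, 170.6, 30.3], 0.96)]
[[54.13699901 22.21002787]]
```

Call:
arm_command --deltas '[[[-0.25, 0.7, 0], [0, 0, 0], 0], [[-0.5, 1.4, 0.4], [0, 0, 0], 0], [[-0.6, 1.4, 2.5], [0, 0, 0], 0], [[-1.2, 0.5, 4.8], [0, 0, 0], 2], [[-1.8, -1.5, 4.8], [0, 0, 0], 4], [[-2, -3.5, 4.8], [0, 0, 0], 4], [[-1.8, -5.5, 4.6], [0, 0, 0], 4], [[-1.6, -6.1, 3], [0, 0, 0], 4], [[-1.6, -6.1, 1], [0, 0, 0], 4], [[-1.6, -6.1, 0], [0, 0, 0], 4]]'

```text
clock: 9.15
tcp_pos: [0.5473, 0.2779, 0.0233]
tool_rot: [-1.04, -1.436, 1.441]
ft_force: [-0.7, -0.2, -0.3]
gripper_width: 0.0399
```

Run:
```python
from h import *
me(); print(delta(33,33,26.5,.17),delta(48,37,26.5,.035),delta(52,37,26.5,0))
for c in('top','scene'):
    im,_=save(c,c+'6'); pp(c,'strip_left_end','strip_right_end')
s=[.0616,-.0025,.17]; r=jw(s,rect(-11,11,-80,80,38))
over('scene',im,[(jw(J,r),(0,255,0))],(110,120,310,290),3,'s6c')
```

```text
t 9.15 jig [19.7 32.9] z 23.3 phi 0.17 F [-0.7 -0.2 -0.3] w 39.9 tilt [-0.003 -0.001 -1.   ]
([1.32, 0.21, 0.32], np.float64(-0.0)) ([2.74, 0.82, 0.32], np.float64(-0.135)) ([3.14, 0.88, 0.32], np.float64(-0.17))
top strip_left_end []
top strip_right_end [([618.0, 173.5, 28.6], 0.52)]
scene strip_left_end [([567.3, 322.9, 33.3], 0.82), ([692.6, 61.2, -0.9], 0.59)]
scene strip_right_end [([624.5, 171.9, 31.0], 0.9), ([585.3, 204.1, 19.7], 0.22)]
```

View pics/s6c.png

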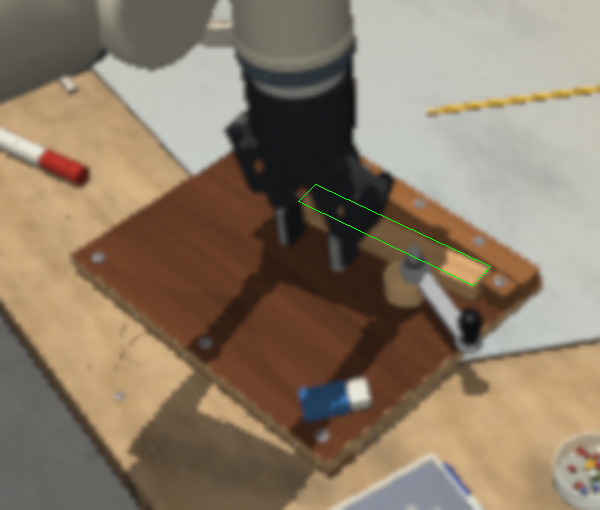

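The strip's right end is by the right stop at (480,270) in the crop, and the fingers are in front of its left half. I'll now swing it round to the fence.

Call:
arm_command --deltas '[[[0.6, 0.1, 0], [0, 0, 0], 4], [[1.2, 0.2, 0], [0, 0, -0.01], 4], [[1.5, 0.3, 0], [0, 0, -0.03], 4], [[1.8, 0.4, 0], [0, 0, -0.06], 4], [[2.1, 0.55, 0], [0, 0, -0.085], 4], [[2.4, 0.65, 0], [0, 0, -0.11], 4], [[2.6, 0.7, 0], [0, 0, -0.13], 4], [[2.75, 0.75, 0], [0, 0, -0.145], 4], [[2.75, 0.75, 0], [0, 0, -0.16], 4]]'

```text
clock: 10.35
tcp_pos: [0.5761, 0.2854, 0.0262]
tool_rot: [-1.131, -1.323, 1.323]
ft_force: [-1.1, 1.3, 0.3]
gripper_width: 0.0401
```

Run:
```python
from h import *
me(); print(delta(52,37,26.5,0))
```

```text
t 10.35 jig [49.2 36.1] z 26.2 phi 0.009 F [-1.1  1.3  0.3] w 40.1 tilt [-0. -0. -1.]
([0.26, 0.13, 0.03], np.float64(-0.009))
```

Call:
arm_command --deltas '[[[0.1, 0.02, 0], [0, 0, -0.005], 4], [[0.2, 0.03, 0], [0, 0, -0.009], 4], [[0.25, 0.04, 0], [0, 0, -0.009], 4], [[0.25, 0.04, 0], [0, 0, -0.009], 4]]'

```text
clock: 10.75
tcp_pos: [0.5786, 0.2857, 0.0263]
tool_rot: [-1.135, -1.318, 1.317]
ft_force: [0.7, 0.3, 0.5]
gripper_width: 0.04
```

Call:
arm_command --deltas '[[[0.05, 0.01, 0], [0, 0, 0], 4], [[0.1, 0.02, 0], [0, 0, 0], 4], [[0.1, 0.02, 0], [0, 0, 0], 4]]'

```text
clock: 11.05
tcp_pos: [0.5796, 0.2859, 0.0263]
tool_rot: [-1.135, -1.318, 1.318]
ft_force: [-0.6, 0.1, -0.2]
gripper_width: 0.0397
```

Call:
arm_command --deltas '[[[0.05, 0.01, 0], [0, 0, 0], 4], [[0.1, 0.02, 0], [0, 0, 0], 4], [[0.1, 0.02, 0], [0, 0, 0], 4]]'

```text
clock: 11.35
tcp_pos: [0.5799, 0.2859, 0.0262]
tool_rot: [-1.134, -1.316, 1.319]
ft_force: [-5.0, -1.9, 2.7]
gripper_width: 0.0399
```

Run:
```python
from h import *
me()
```

```text
t 11.35 jig [53. 36.] z 26.2 phi 0.001 F [-5.  -1.9  2.7] w 39.9 tilt [-0.002 -0.001 -1.   ]
```

Contact with the fence shows as about 5 N, with the tool square to the fence. I'll back off, lift, and check the seating while moving to the knob.

Call:
arm_command --deltas '[[[-0.6, -0.1, 0], [0, 0, 0], 4], [[-1.5, -0.2, 0], [0, 0, 0], 4], [[-2, -0.3, 1.5], [0, 0, 0], 4], [[-2, -0.5, 4], [0, 0, 0], 3.6], [[-2, -1.5, 6.5], [0, 0, 0.1], 3.6], [[-1.8, -4, 8.4], [0, 0, 0.22], 3.6], [[-1.6, -7.5, 8.4], [0, 0, 0.36], 3.6], [[-1.4, -11, 8.4], [0, 0, 0.5], 3.6], [[-1.2, -14, 8.4], [0, 0, 0.64], 3.6], [[-1.1, -16, 8.4], [0, 0, 0.77], 3.6]]'

```text
clock: 12.35
tcp_pos: [0.5697, 0.1242, 0.112]
tool_rot: [-0.624, -1.85, 1.849]
ft_force: [0.8, 1.6, -0.4]
gripper_width: 0.0361
```

Call:
arm_command --deltas '[[[0, -0.4, 0], [0, 0, 0.1], 3.6], [[0, -0.4, 0], [0, 0, 0.1], 3.6]]'

```text
clock: 12.55
tcp_pos: [0.5697, 0.1212, 0.1118]
tool_rot: [-0.544, -1.91, 1.908]
ft_force: [0.1, 0.1, -0.1]
gripper_width: 0.0355
```

Run:
```python
from h import *
s=me(); print(s['joint_pos'].round(2) if hasattr(s['joint_pos'],'round') else s['joint_pos'])
for c in('top','scene'):
    im,_=save(c,c+'7'); pp(c,'strip_centre','strip_left_end','strip_right_end','lever_knob')
    if c=='top': top=im
r=jw([.074,0,0],rect(-11,11,-80,80,38))
over('scene',im,[(jw(J,r),(0,255,0))],(110,120,310,290),3,'s7c')
over('top',top,[(jw(J,rect(63,63.2,-80,80,20)),(0,255,0))],(150,160,295,275),5,'t7c')
```

```text
t 12.55 jig [  18.8 -125.4] z 111.8 phi 0.87 F [ 0.1  0.1 -0.1] w 35.5 tilt [ 0.002  0.    -1.   ]
[ 0.15  0.05  1.48 -0.    1.6  -2.44]
top strip_centre [([606.5, 249.8, 27.3], 0.8)]
top strip_left_end [([598.1, 330.0, 30.2], 0.83)]
top strip_right_end [([619.8, 171.4, 30.3], 0.66)]
top lever_knob []
scene strip_centre [([608.6, 249.3, 29.0], 0.76)]
scene strip_left_end [([592.0, 327.1, 29.3], 0.91), ([623.4, 173.5, 29.7], 0.66)]
scene strip_right_end [([623.9, 173.9, 31.8], 0.89)]
scene lever_knob [([569.6, 123.7, 66.3], 0.61)]
```

View pics/s7c.png

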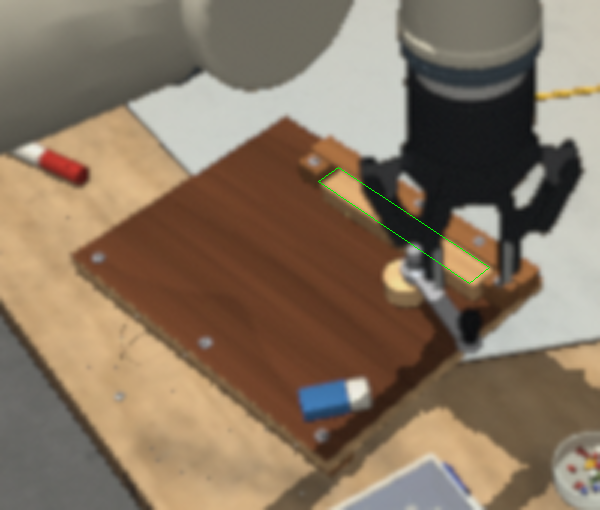

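The strip lies flat along the fence between the stops, and its outline matches the nest position. Now I lower the open fingers astride the knob.

Call:
arm_command --deltas '[[[0, 0.1, -1.5], [0, 0, 0], 3.6], [[0, 0.1, -2.8], [0, 0, 0], 3.6], [[0, 0.1, -3.6], [0, 0, 0], 3.6], [[0, 0.1, -4.4], [0, 0, 0], 3.6], [[0, 0.1, -5.2], [0, 0, 0], 3.6], [[0, 0.1, -5.8], [0, 0, 0], 3.6], [[0, 0.1, -5.8], [0, 0, 0], 3.6]]'

```text
clock: 13.75
tcp_pos: [0.569, 0.123, 0.051]
tool_rot: [-0.54, -1.908, 1.909]
ft_force: [0.4, -0.4, 0.6]
gripper_width: 0.0359
```

Run:
```python
from h import *
s=me(); p=s['tcp_pos']
piv=np.array([40,-48.])
d=tojig(p)[0]-piv; a0=np.arctan2(d[1],d[0]); print(np.degrees(a0),np.hypot(*d))
phi0=.87
for q in np.arange(.1,2.7,.1):   # tool azimuth -100deg - q, r=80
    a=np.radians(-100)-q; P=piv+80*np.array([np.cos(a),np.sin(a)])
    print(round(q,1),((jw(J,[*P/1e3,0])[0,:2]-p[:2])*100).round(2),'turn',round(-(q-.1)*.81,2))
```

```text
t 13.75 jig [  18.4 -123.5] z 51.0 phi 0.871 F [ 0.4 -0.4  0.6] w 35.9 tilt [-0.002 -0.    -1.   ]
-105.9872566066158 78.57452615810979
0.1 [ 0.02 -0.15] turn -0.0
0.2 [-0.77 -0.  ] turn -0.08
0.3 [-1.54  0.21] turn -0.16
0.4 [-2.28  0.51] turn -0.24
0.5 [-2.99  0.88] turn -0.32
0.6 [-3.66  1.31] turn -0.4
0.7 [-4.29  1.81] turn -0.49
0.8 [-4.86  2.38] turn -0.57
0.9 [-5.37  2.99] turn -0.65
1.0 [-5.81  3.65] turn -0.73
1.1 [-6.19  4.36] turn -0.81
1.2 [-6.5  5.1] turn -0.89
1.3 [-6.73  5.86] turn -0.97
1.4 [-6.88  6.65] turn -1.05
1.5 [-6.96  7.44] turn -1.13
1.6 [-6.95  8.24] turn -1.22
1.7 [-6.87  9.04] turn -1.3
1.8 [-6.7   9.82] turn -1.38
1.9 [-6.46 10.58] turn -1.46
2.0 [-6.15 11.32] turn -1.54
2.1 [-5.76 12.02] turn -1.62
2.2 [-5.3  12.67] turn -1.7
2.3 [-4.78 13.28] turn -1.78
2.4 [-4.2  13.83] turn -1.86
2.5 [-3.58 14.33] turn -1.94
2.6 [-2.9  14.76] turn -2.03
```

Call:
arm_command --deltas '[[[-0.8, 0, 0.1], [0, 0, -0.08], 3.6], [[-1.5, 0.2, 0.1], [0, 0, -0.16], 3.6], [[-2.3, 0.5, 0.1], [0, 0, -0.24], 3.6], [[-3, 0.9, 0.1], [0, 0, -0.32], 3.6], [[-3.7, 1.3, 0.1], [0, 0, -0.4], 3.6], [[-4.3, 1.8, 0.1], [0, 0, -0.49], 3.6], [[-4.9, 2.4, 0.1], [0, 0, -0.57], 3.6], [[-5.4, 3, 0.1], [0, 0, -0.65], 3.6], [[-5.8, 3.65, 0.1], [0, 0, -0.73], 3.6], [[-5.8, 3.65, 0.1], [0, 0, -0.73], 3.6]]'

```text
clock: 14.75
tcp_pos: [0.5113, 0.1593, 0.0537]
tool_rot: [-1.06, -1.417, 1.419]
ft_force: [-0.2, -3.0, 0.1]
gripper_width: 0.036
```

Run:
```python
from h import *
s=me(); save('top','t8'); pp('top','lever_knob'); im,_=save('scene','s8'); pp('scene','lever_knob')
cv2.imwrite('pics/s8c.png',cv2.resize(cv2.cvtColor(im,cv2.COLOR_RGB2BGR)[120:290,110:310],None,fx=3,fy=3,interpolation=cv2.INTER_CUBIC))
p=s['tcp_pos']; piv=np.array([40,-48.])
for q in np.arange(1.,2.65,.1):
    a=np.radians(-100)-q; P=piv+80*np.array([np.cos(a),np.sin(a)])
    print(round(q,1),((jw(J,[*P/1e3,0])[0,:2]-p[:2])*100).round(2),'turn',round(-(q-1)*.81,2))
```

```text
t 14.75 jig [-33.4 -79.2] z 53.7 phi 0.14 F [-0.2 -3.   0.1] w 36.0 tilt [ 0.    -0.001 -1.   ]
top lever_knob [([584.4, 15.6, 1.2], 0.23)]
scene lever_knob [([520.6, 151.0, 64.0], 0.59)]
1.0 [-0.04  0.02] turn -0.0
1.1 [-0.42  0.73] turn -0.08
1.2 [-0.73  1.47] turn -0.16
1.3 [-0.96  2.23] turn -0.24
1.4 [-1.11  3.02] turn -0.32
1.5 [-1.19  3.81] turn -0.41
1.6 [-1.18  4.61] turn -0.49
1.7 [-1.1   5.41] turn -0.57
1.8 [-0.93  6.19] turn -0.65
1.9 [-0.69  6.95] turn -0.73
2.0 [-0.38  7.69] turn -0.81
2.1 [0.01 8.39] turn -0.89
2.2 [0.47 9.04] turn -0.97
2.3 [0.99 9.65] turn -1.05
2.4 [ 1.57 10.2 ] turn -1.13
2.5 [ 2.2 10.7] turn -1.22
2.6 [ 2.87 11.12] turn -1.3
```

View pics/s8c.png

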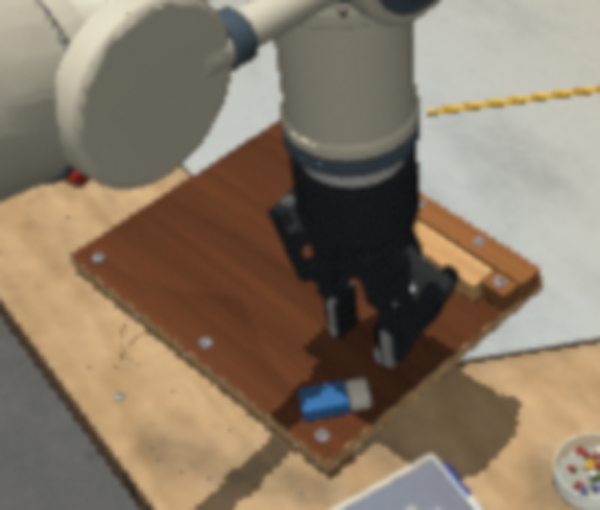

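The knob is between the fingers and coming round, with about 3 N resisting. It's at about (370,330) in the crop and the eraser is clear. I'll continue the arc.

Call:
arm_command --deltas '[[[-0.4, 0.7, 0], [0, 0, -0.08], 3.6], [[-0.7, 1.5, 0], [0, 0, -0.16], 3.6], [[-0.95, 2.2, 0], [0, 0, -0.24], 3.6], [[-1.1, 3, 0], [0, 0, -0.32], 3.6], [[-1.2, 3.8, 0], [0, 0, -0.41], 3.6], [[-1.2, 4.6, 0], [0, 0, -0.49], 3.6], [[-1.1, 5.4, 0], [0, 0, -0.57], 3.6], [[-0.95, 6.2, 0], [0, 0, -0.65], 3.6], [[-0.7, 6.95, 0], [0, 0, -0.73], 3.6], [[-0.4, 7.7, 0], [0, 0, -0.81], 3.6]]'

```text
clock: 15.95
tcp_pos: [0.5068, 0.2367, 0.0529]
tool_rot: [-1.412, -0.813, 0.817]
ft_force: [-3.3, -1.6, -0.4]
gripper_width: 0.0366
```

Run:
```python
from h import *
s=me(); save('scene','s9'); pp('scene','lever_knob','strip_centre')
p=s['tcp_pos']; piv=np.array([40,-48.])
for q in np.arange(2.,2.65,.05):
    a=np.radians(-100)-q; P=piv+80*np.array([np.cos(a),np.sin(a)])
    print(round(q,2),((jw(J,[*P/1e3,0])[0,:2]-p[:2])*100).round(2),'turn',round(-(q-2)*.81,2))
```

```text
t 15.95 jig [-26.4  -1.9] z 52.9 phi -0.671 F [-3.3 -1.6 -0.4] w 36.6 tilt [-0.002 -0.    -1.   ]
scene lever_knob [([507.4, 228.7, 66.2], 0.77)]
scene strip_centre [([606.5, 248.3, 27.1], 0.9)]
2.0 [ 0.07 -0.06] turn -0.0
2.05 [0.25 0.3 ] turn -0.04
2.1 [0.46 0.64] turn -0.08
2.15 [0.68 0.98] turn -0.12
2.2 [0.91 1.3 ] turn -0.16
2.25 [1.16 1.61] turn -0.2
2.3 [1.43 1.91] turn -0.24
2.35 [1.71 2.19] turn -0.28
2.4 [2.01 2.46] turn -0.32
2.45 [2.32 2.71] turn -0.36
2.5 [2.64 2.95] turn -0.4
2.55 [2.97 3.18] turn -0.45
2.6 [3.31 3.38] turn -0.49
```

Call:
arm_command --deltas '[[[0.25, 0.3, 0.1], [0, 0, -0.04], 3.6], [[0.45, 0.65, 0.1], [0, 0, -0.08], 3.6], [[0.7, 1, 0.1], [0, 0, -0.12], 3.6], [[0.9, 1.3, 0.1], [0, 0, -0.16], 3.6], [[1.15, 1.6, 0.1], [0, 0, -0.2], 3.6], [[1.4, 1.9, 0.1], [0, 0, -0.24], 3.6], [[1.4, 1.9, 0.1], [0, 0, -0.24], 3.6]]'

```text
clock: 16.8
tcp_pos: [0.5211, 0.2555, 0.0539]
tool_rot: [-1.476, -0.633, 0.635]
ft_force: [-3.1, -0.9, 0.1]
gripper_width: 0.0357
```

Call:
arm_command --deltas '[[[0.15, 0.15, 0], [0, 0, -0.02], 3.6], [[0.3, 0.3, 0], [0, 0, -0.04], 3.6], [[0.45, 0.43, 0], [0, 0, -0.06], 3.6], [[0.45, 0.43, 0], [0, 0, -0.06], 3.6]]'

```text
clock: 17.2
tcp_pos: [0.5261, 0.26, 0.0541]
tool_rot: [-1.49, -0.585, 0.586]
ft_force: [-3.9, -1.1, -1.1]
gripper_width: 0.0361
```

Run:
```python
from h import *
s=me(); save('scene','s10'); pp('scene','lever_knob')
p=s['tcp_pos']; piv=np.array([40,-48.]); d=tojig(p)[0]-piv; print('tool q',(np.radians(-100)-np.arctan2(d[1],d[0]))%(2*np.pi))
for q in np.arange(2.35,2.7,.05):
    a=np.radians(-100)-q; P=piv+80*np.array([np.cos(a),np.sin(a)])
    print(round(q,2),((jw(J,[*P/1e3,0])[0,:2]-p[:2])*100).round(2))
```

```text
t 17.2 jig [-4.  18.3] z 54.1 phi -0.969 F [-3.9 -1.1 -1.1] w 36.1 tilt [-0.  0. -1.]
scene lever_knob [([521.4, 252.0, 64.6], 0.88)]
tool q 2.3811489330762052
2.35 [-0.21 -0.14]
2.4 [0.09 0.13]
2.45 [0.39 0.38]
2.5 [0.72 0.62]
2.55 [1.05 0.85]
2.6 [1.39 1.05]
2.65 [1.74 1.24]
2.7 [2.11 1.41]
```

Call:
arm_command --deltas '[[[0.1, 0.1, 0], [0, 0, -0.01], 3.6], [[0.2, 0.2, 0], [0, 0, -0.02], 3.6], [[0.3, 0.3, 0], [0, 0, -0.03], 3.6], [[0.3, 0.3, 0], [0, 0, -0.03], 3.6]]'

```text
clock: 17.7
tcp_pos: [0.5292, 0.2631, 0.0543]
tool_rot: [-1.497, -0.563, 0.562]
ft_force: [-3.8, -0.2, -1.0]
gripper_width: 0.0359
```

Call:
arm_command --deltas '[[[0.1, 0.07, 0], [0, 0, 0], 3.6], [[0.2, 0.14, 0], [0, 0, 0], 3.6], [[0.2, 0.14, 0], [0, 0, 0], 3.6]]'

```text
clock: 18.0
tcp_pos: [0.5313, 0.2644, 0.0544]
tool_rot: [-1.497, -0.563, 0.562]
ft_force: [-2.5, -0.7, -0.1]
gripper_width: 0.0358
```

Run:
```python
from h import *
s=me(); save('scene','s11'); pp('scene','lever_knob')
p=s['tcp_pos']; piv=np.array([40,-48.]); d=tojig(p)[0]-piv; print('tool q',(np.radians(-100)-np.arctan2(d[1],d[0]))%(2*np.pi))
```

```text
t 18.0 jig [ 1.8 21.9] z 54.4 phi -0.999 F [-2.5 -0.7 -0.1] w 35.8 tilt [ 0.001  0.    -1.   ]
scene lever_knob [([526.2, 258.8, 67.6], 0.71)]
tool q 2.4674345904256842
```

Call:
arm_command --deltas '[[[0.07, 0.05, 0], [0, 0, 0], 3.6], [[0.15, 0.1, 0], [0, 0, 0], 3.6], [[0.15, 0.1, 0], [0, 0, 0], 3.6]]'

```text
clock: 18.4
tcp_pos: [0.5326, 0.2654, 0.0544]
tool_rot: [-1.497, -0.563, 0.562]
ft_force: [-4.5, -1.1, 0.0]
gripper_width: 0.036
```

Call:
arm_command --deltas '[[[0.07, 0.05, 0], [0, 0, 0], 3.6], [[0.15, 0.1, 0], [0, 0, 0], 3.6], [[0.15, 0.1, 0], [0, 0, 0], 3.6]]'

```text
clock: 18.7
tcp_pos: [0.5328, 0.2656, 0.0542]
tool_rot: [-1.497, -0.559, 0.565]
ft_force: [-9.8, -3.5, 3.1]
gripper_width: 0.0362
```

Run:
```python
from h import *
s=me(); save('scene','s12'); pp('scene','lever_knob')
p=s['tcp_pos']; piv=np.array([40,-48.]); d=tojig(p)[0]-piv; print('tool q',(np.radians(-100)-np.arctan2(d[1],d[0]))%(2*np.pi))
```

```text
t 18.7 jig [ 3.4 22.8] z 54.2 phi -0.999 F [-9.8 -3.5  3.1] w 36.2 tilt [-0.003 -0.002 -1.   ]
scene lever_knob [([526.7, 261.0, 66.8], 0.73), ([608.2, 251.2, 19.3], 0.51)]
tool q 2.490702368458405
```

Call:
arm_command --deltas '[[[0.1, 0.05, 0], [0, 0, 0], 3.6], [[0.1, 0.05, 0], [0, 0, 0], 3.6]]'

```text
clock: 19.0
tcp_pos: [0.5328, 0.2657, 0.0541]
tool_rot: [-1.497, -0.557, 0.567]
ft_force: [-12.4, -5.3, 5.1]
gripper_width: 0.0361
```

Call:
arm_command --deltas '[[[-0.4, -0.3, 0], [0, 0, 0], 3.6], [[-0.7, -0.5, 0], [0, 0, 0], 3.6], [[-0.7, -0.5, 1], [0, 0, 0], 3.6], [[-0.7, -0.5, 2.5], [0, 0, 0], 3.6], [[-0.7, -0.5, 4.5], [0, 0, 0], 3.6], [[-2, -0.5, 7], [0, 0, 0], 3.6], [[-5, -0.5, 10], [0, 0, 0], 3.6], [[-8, 2, 12], [0, 0, 0], 3.6], [[-11, 5, 12], [0, 0, 0], 3.6], [[-13, 8, 12], [0, 0, 0], 3.6]]'

```text
clock: 20.0
tcp_pos: [0.4045, 0.3482, 0.1782]
tool_rot: [-1.495, -0.567, 0.557]
ft_force: [0.5, 1.8, 0.5]
gripper_width: 0.0357
```

Call:
arm_command --deltas '[[[-1, 4, 0], [0, 0, 0], 3.6], [[-2, 8, 0], [0, 0, 0], 3.6], [[-3, 12, 0], [0, 0, 0], 3.6], [[-3, 14, 0], [0, 0, 0], 3.6], [[-3, 14, 0], [0, 0, 0], 3.6]]'

```text
clock: 20.5
tcp_pos: [0.3744, 0.4895, 0.1754]
tool_rot: [-1.495, -0.566, 0.563]
ft_force: [0.2, -1.0, 1.2]
gripper_width: 0.036
```

Run:
```python
from h import *
me()
for c in('top','scene'):
    im,_=save(c,c+'13'); pp(c,'strip_centre','strip_left_end','strip_right_end','lever_knob','eraser','glue_bottle','pin_tub')
    if c=='top': top=im
a=np.radians(-100)-2.34; k=np.array([40+80*np.cos(a),-48+80*np.sin(a)]); print('knob expected',jw(J,[*k/1e3,.064]))
kp=jw(J,[[*(k+8.5*np.array([np.cos(t),np.sin(t)]))/1e3,.078] for t in np.linspace(0,6,12)])if 0 else jw(J,np.array([[*(k+8.5*np.array([np.cos(t),np.sin(t)])),78] for t in np.linspace(0,6,14)])/1e3)
over('top',top,[(jw(J,jw([.074,0,0],rect(-11,11,-80,80,38))),(0,255,0)),(kp,(255,255,0))],(150,160,295,275),5,'t13c')
```

```text
t 20.5 jig [-120.4  267.5] z 175.4 phi -0.996 F [ 0.2 -1.   1.2] w 36.0 tilt [ 0.001  0.002 -1.   ]
top strip_centre [([606.2, 249.7, 30.6], 0.55)]
top strip_left_end [([597.2, 327.7, 32.2], 0.71)]
top strip_right_end [([619.6, 170.8, 26.4], 0.57)]
top lever_knob [([522.6, 260.7, 64.9], 0.84)]
top eraser [([483.2, 157.8, 22.4], 0.68)]
top glue_bottle [([697.4, 56.7, 0.5], 0.66)]
top pin_tub [([584.0, 12.7, -2.9], 0.74)]
scene strip_centre [([606.2, 248.6, 31.7], 0.9)]
scene strip_left_end [([593.1, 330.4, 29.7], 0.7), ([531.7, 246.1, -1.4], 0.22)]
scene strip_right_end [([627.5, 172.1, 31.2], 0.85)]
scene lever_knob [([527.7, 260.9, 65.3], 0.85)]
scene eraser [([478.4, 154.3, 22.2], 0.65)]
scene glue_bottle [([691.5, 61.6, 1.2], 0.77)]
scene pin_tub [([587.1, 11.1, -5.4], 0.8)]
knob expected [[0.52337569 0.25808282 0.064     ]]
```

View pics/t13c.png

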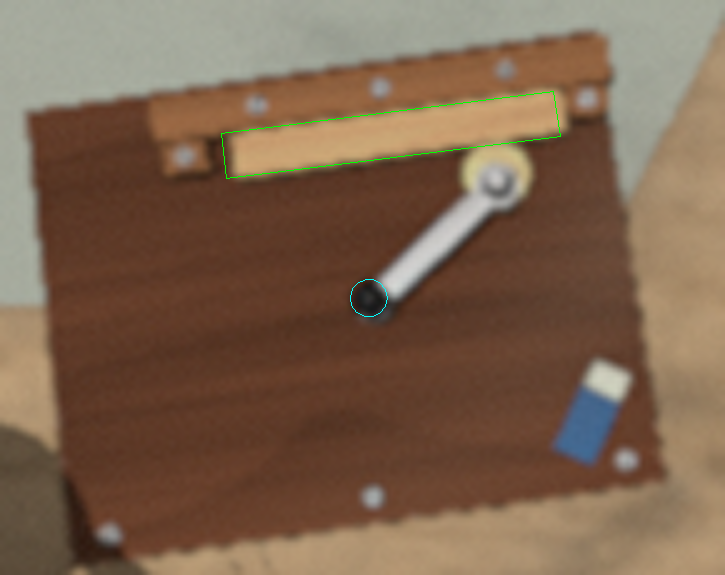

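The strip is flat on the fence between the stops, at (230..567, 92..178) in the crop. The cam bears on it, and the knob sits exactly on the outline for the 2.34 rad stop at (369,298). The eraser hasn't moved, so I'm handing it in.

```bash
python3 -c "
from workcell import robot
print(robot.job_done())"
```

```text
the job is handed in; nothing more can be done
None
```

The strip is in the nest, flat against the back fence between the two end stops, and clamped. I handed the job in at about 21 s of the 72 s, with the arm clear of everything.

- **Pushing in:** I angled the strip to about 0.17 rad and pushed its left end so the right-hand end went in behind the cam post first. Then I swung the left end round to the fence, where the push met about 5 N. The strip was never gripped or lifted.
- **Clamping:** With the open fingers either side of the knob, I pushed the lever clockwise until it stopped. The tool no longer moved while the force rose to about 14 N.

**Last checks:**
- **Strip:** both cameras put the strip's centre within about 2–4 mm of the nest point. In the overlay it lies about 2–3 mm right of centre, inside the 6 mm gap at each end.
- **Knob:** the top picture shows it on the outline drawn for the 2.34 rad stop. The two detectors put it 3–5 mm from there, about their stated accuracy.
- **Other items:** the eraser's detected position is within about 4 mm of where it started, and it looks unmoved in the picture. The glue bottle reads within about 7 mm of its first position (the two cameras disagree by that much). I took no starting position for the pin tub, but the arm's path stayed clear of both.

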